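# Stand the fallen mallet back under the bench shelf

### The job

The carver's mallet has toppled and lies with its handle across the edge of the carving tray. Stand it upright on its head with the handle up, setting it down gently rather than dropping it, and slide it in under the bench shelf, between the tin and the jar, right back until the head touches the wooden batten. Leave the tin, the jar, the chisel and the brush where they are, and do not bang the arm against the shelf.

Things in the scene. Friction and masses are not known exactly. Their poses are not given: they have to be found in the camera images.
- mallet: Round wooden mallet, 0.25 kg, 200 mm long. Pale conical head: crown face 70 mm across (76 mm 6 mm up), tapering to 52 mm at 88 mm; then a straight dark handle 25 mm thick. Origin: centre of crown face; z runs from head to handle end. Mass centre at 55 mm. It starts with the crown's rim on the bench left of the tray, the handle sloping up 14 deg over the tray wall (touching at 105 mm).
- tray: Wooden tray fixed to the bench, 200 mm (x) by 290 mm (y), walls 48 mm high, 14 mm thick. Origin: bench level, outer face of its left (+y) wall, which runs from x = -125 to 75 mm; the tray extends to y = -290 mm. A fixed plaster slab in it, 145 (x) by 125 (y) mm, is centred at x = -25, y = -190 mm, top at 44 mm.
- shelf: Fixed grey steel shelf with 3 wooden slats, 420 mm wide (y), 130 deep. Origin: middle of front edge, bench level; x points into it, away from the robot. Steel lip from 235 to 265 mm high, load up to 280; 35 mm corner posts, 285 mm high. No floor: things stand on the bench. Open front and back but for a wooden batten 40 mm high, face at x = 112 mm: the mallet touches it with its axis at x = 74 mm.
- tin: Plain metal tin, 80 mm in diameter, 90 mm tall, standing under the shelf on one side of the empty place. Origin: centre of its underside.
- jar: Glass jar with a black cap, 72 mm in diameter, 95 mm tall, standing under the shelf on the other side of the empty place (tin and jar may be either way round). At least 120 mm is free between tin and jar. Origin: centre of its underside.
- chisel: All-steel stone chisel, 170 mm long, 13 mm thick, lying on the plaster slab in the tray. Origin: underside at its middle; x along it towards the blade.
- brush: Flat dusting brush lying on the bench to the left, 200 mm long, 42 mm wide, 20 mm thick. Origin: underside at its middle, x along it towards the bristles.
Not all that is in view belongs to the job. Of the things shaped like the mallet, the wooden one is meant.

How it is judged:
By the outcome, as a careful person would: the job done as asked, in the order asked, and still so for the second after the job is handed in, with the robot touching nothing.
It also fails if it takes over 64 s, if anything falls off the work surface, if the arm or the gripper's body presses on something with over 40 N, if the wrist force passes 120 N, or if a joint passes its speed limit or range.

### The arm

A 6-joint arm with a two-finger parallel gripper is mounted at the origin on the work surface. World frame = base frame: x ahead of the robot, y to its left, z up, the work surface at z = 0. Lengths are in m, angles in rad, forces in N, time in s.
With the tool pointing down it reaches from about 0.3 to 0.875 m from the base axis. Payload 6.4 kg.
Tool frame: the origin (TCP) lies at the very end of the fingers, on their centre line; the grasp point (between the pads) lies behind it (bot.hold_point_z is the z of the grasp point in the tool frame, in m); z points along the fingers, y is the line along which they close (so a half turn about z gives the same grasp; the last joint's range is limited). The gripper opens to 85 mm and grips with 20 to 120 N. Pads are 22 mm wide; open, the fingers measure 114 mm over their backs; the gripper's body (76 mm by 85 mm) begins 54 mm behind the grasp point. The pads swing forward as they close: fully open they stand 13 mm farther back than shut.
Start: joints at [1.077, 0.181, 1.607, -0, 1.354, -0.206], TCP at [0.163, 0.551, 0.231] pointing down, gripper open.
Joint ranges: [-2.99, 2.99], [-0.89, 2.07], [0.3, 2.58], [-1.14, 4.28], [0, 2.63], [-3.12, 3.12]. Speed limits (rad/s): [2.57, 2.57, 3.01, 3.14, 3.14, 3.14].

### API

Orientations are given as [roll, pitch, yaw] about the fixed x, y, z axes, in that order (R = Rz(yaw) Ry(pitch) Rx(roll)).
In Python, from bench import bot, cams, models gives the robot as it stands.
- The arm moves only by the shell command python3 -m jog 'ROWS' [FORCE]. ROWS is JSON, a list of rows, each a list of 3 entries, a list of its own where there are three numbers: the shift along the tool's x, y, z in mm, then the turn about the tool's z in rad, then the opening, from 0 (shut) to 1 (fully open). A call has 1 to 12 rows; each row is the pose to reach, as a shift and turn from the pose commanded when the call began, along the tool's axes at that moment; what a row does not reach only later rows make up. A row lasts 1/12 s, in which the tool goes at most 41.7 mm and 7.16 degrees, less where a joint would pass 70% of its speed; a pose out of reach is approached as far as the arm can. A call with a gripper value outside its range is refused whole. The fingers move at their own pace and stop on an object; FORCE is the grip in N (left out, the last holds). Time passes only in rows, so rows that repeat a pose let the fingers close. It gives the time, the measured TCP pose, the force, the opening and the grip force at its end, in the units of the state.
- bot.read_state(): the state, without advancing time (a new reading comes with each control period).
- cams.camera(name): name is "scene" or "side" or "wrist"; returns a dict with "pixels" (384x512x3 uint8, red, green, blue), "fx", "fy", "cx", "cy" (pixels), "xyz" and "orientation" of the camera in the world; the wrist camera has in their place "T_tool_cam" (4x4, takes a point from camera to tool coordinates, whose origin is the TCP and whose axes are the flange's). Camera axes: x right, y down, z forward; pixel columns grow to the right and rows downward; lengths in m; the calibration is good to about 2 mm. A picture is of the moment at which its call begins: read the wrist's pose just before it. There is no depth.
- bot.sign_off(): hands the job in; it is judged then, once.
Trained networks look in a picture, given as the dict that the camera call returned (one of the last four; its "shot" number tells which), for a name from the list of things; names that differ only in an ending like _2 or _b are one class to them, and where a whole thing is asked for, a point or a joint stands for the part that bears it (a point fixed in the world has none). Each returns a list of dicts, best first, with "conf" (0 to 1); they miss things now and then, are a little off and sometimes report something else, mostly with a low value. They report only what shows in the picture. A call takes as long as a camera call. They do not tell look-alikes from the thing itself.
- models.outline_of(picture, label): "mask" (384x512 bool, what is visible of it) and "centre" ([column, row] in pixels, amid what is visible of it).
- models.mark_of(picture, label): "centre" ([column, row] in pixels: a listed point, or the origin of a listed thing).
The state is a dict: "t": time; "joint_positions": joint angles; "dq": joint speeds; "joint_torque": joint torques, N m; "position": TCP position; "orientation": TCP orientation; "wrist_force": force on the tool from outside, world axes, zero at the start; "wrist_torque": the same for the moment, N m; "finger_gap": finger opening in m; "grasp_force": force on a finger pad.
Only numpy, scipy, OpenCV 4.12 (cv2) and the standard library are available. Lean on these libraries where they do the work, as an engineer would, in place of code of your own. Each camera call takes 0.05 s, during which the arm holds its last target. There are 200 camera calls.

## Working session

There is one attempt and no reset: what is moved stays moved. The work goes in short steps, Python scripts to look and compute and a shell command to move; the robot and the scene stay as the last step left them, time stands still between calls to the robot, and variables do not carry over. Pictures are saved under pics/ and viewed, at most 10 in all, crops included, and the job is handed in when it is done.

```bash
ls; mkdir -p pics
python3 - <<'E'
from bench import bot,cams,models
import cv2,numpy as np
s=bot.read_state();print(s['t'],s['position'],s['orientation'],bot.hold_point_z)
ims=[]
for n in ["scene","side"]:
    p=cams.camera(n);ims.append(p["pixels"])
    print(n,p['fx'],p['cx'],p['cy'],p['xyz'],p['orientation'])
    for l in ["mallet","tray","shelf","tin","jar","chisel","brush"]:
        print(l,[(np.round(d['centre']),round(d['conf'],2)) for d in models.outline_of(p,l)],[(np.round(d['centre'],1),round(d['conf'],2)) for d in models.mark_of(p,l)])
    cv2.imwrite(f"pics/{n}1.png",cv2.resize(p["pixels"][:,:,::-1],(800,600)))
p=cams.camera("wrist");print(p["T_tool_cam"],p['fx'])
E
```

```text
pics
0.0 [0.16292068 0.55085239 0.23039748] [-3.13988710e+00 -3.86292196e-04  2.85381208e+00] -0.0187
scene 365.33487613035777 258.77698419971705 193.67855717859436 [0.92045083 0.40344459 0.96097405] [-2.57229341 -0.01526332  2.25567629]
mallet [(array([116., 220.]), 0.91), (array([219.,  88.]), 0.85), (array([222., 169.]), 0.82), (array([378., 325.]), 0.65)] [(array([229.5,  80.8]), 0.79), (array([234.8, 183.7]), 0.71), (array([364.2, 300.9]), 0.7), (array([104.6, 233.6]), 0.69)]
tray [(array([182., 140.]), 0.63)] [(array([206.9, 177.6]), 0.56), (array([193.3, 246.1]), 0.3)]
shelf [(array([231., 229.]), 0.61)] []
tin [(array([261., 285.]), 0.62)] [(array([265.8, 281.8]), 0.79)]
jar [(array([190., 243.]), 0.58)] [(array([194.1, 245.2]), 0.72)]
chisel [(array([165., 139.]), 0.69)] [(array([164.9, 133.6]), 0.49)]
brush [(array([370., 239.]), 0.83)] [(array([264.3, 284.2]), 0.6), (array([364.1, 243.1]), 0.58)]
side 359.81485979053093 262.0926035293908 200.0810947063576 [ 0.02089434 -0.7751587   0.62462513] [-2.11833462 -0.00918908 -0.502059  ]
mallet [(array([403., 223.]), 0.89), (array
[... 196 characters left out ...]
), 0.52)]
tray [(array([327., 284.]), 0.61)] [(array([300.7, 244.5]), 0.95)]
shelf [(array([325., 140.]), 0.86)] []
tin [(array([282., 170.]), 0.71)] [(array([281.8, 179.7]), 0.67)]
jar [(array([322., 192.]), 0.62), (array([188., 176.]), 0.29)] [(array([326.2, 204.9]), 0.71)]
chisel [(array([339., 279.]), 0.74)] [(array([339.9, 280.7]), 0.94)]
brush [(array([190., 178.]), 0.68)] [(array([196. , 179.7]), 0.93)]
[[ 6.89966458e-04 -9.44459277e-01 -3.28627750e-01  8.35828875e-02]
 [ 9.99999733e-01  5.72715093e-04  4.53583701e-04  1.85403360e-04]
 [-2.40181262e-04 -3.28627975e-01  9.44459420e-01 -1.42831320e-01]
 [ 0.00000000e+00  0.00000000e+00  0.00000000e+00  1.00000000e+00]] 285.4113278153771
```

View pics/scene1.png

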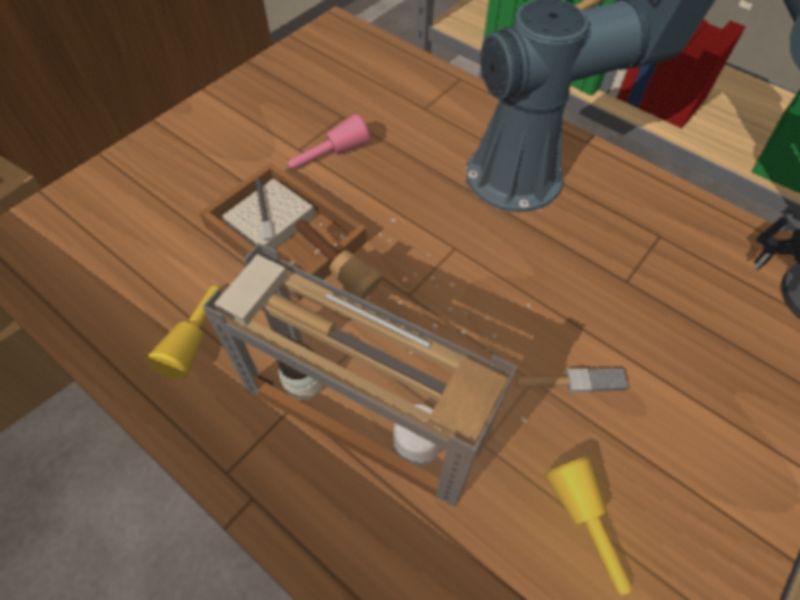

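View pics/side1.png

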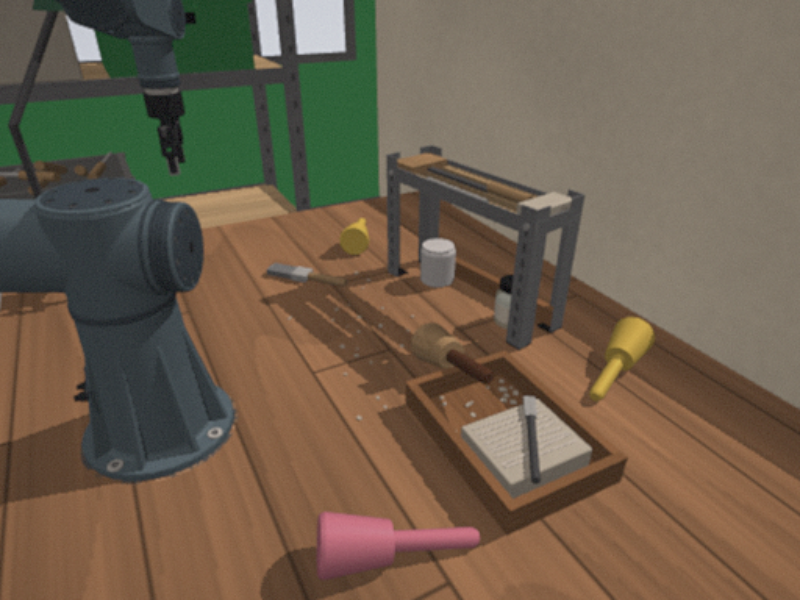

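Candidates for the mallet in scene pixels (512 scale): the brown one across the tray wall at (222,169), yellow at (116,220), yellow at (378,325), and pink at (219,88). The wooden one is (222,169), which is (281,224) in the side view. The tin is on the left under the shelf and the jar on the right. The tool can only stay vertical, so I need to know how far it can reach under the shelf lip.

```bash
cat > h.py <<'E'
import numpy as np
from scipy.spatial.transform import Rotation as R
def cam(p,T=None):
    if 'xyz' in p: return np.array(p['xyz']),R.from_euler('xyz',p['orientation']).as_matrix()
    return T[:3,3],T[:3,:3]
def ray(p,uv,T=None):
    c,M=cam(p,T); d=M@np.array([(uv[0]-p['cx'])/p['fx'],(uv[1]-p['cy'])/p['fy'],1]);return c,d/np.linalg.norm(d)
def onz(p,uv,z,T=None):
    c,d=ray(p,uv,T);return c+d*(z-c[2])/d[2]
def tri(p,a,q,b):
    c,d=ray(p,a);e,f=ray(q,b)
    t=np.linalg.lstsq(np.c_[d,-f],e-c,rcond=None)[0];x,y=c+d*t[0],e+f*t[1]
    return np.round((x+y)/2,4),round(np.linalg.norm(x-y),4)
def wristT(s,p):
    T=np.eye(4);T[:3,:3]=R.from_euler('xyz',s['orientation']).as_matrix();T[:3,3]=s['position'];return T@np.array(p['T_tool_cam'])
E
python3 - <<'E'
from bench import bot,cams,models
from h import *
import cv2
A=cams.camera("scene");B=cams.camera("side")
print("crown wood",tri(A,(234.8,183.7),B,(273.9,215.5)))
print("yellowL",tri(A,(364.2,300.9),B,(225.7,151.7)),"yellowR",tri(A,(104.6,233.6),B,(406.9,210.1)),"pink",tri(A,(229.5,80.8),B,(202.8,349.6)))
print("tin",tri(A,(265.8,281.8),B,(281.8,179.7)),"jar",tri(A,(194.1,245.2),B,(326.2,204.9)))
print("tray",tri(A,(206.9,177.6),B,(300.7,244.5)),"brush",tri(A,(364.1,243.1),B,(196,179.7)),'chisel',tri(A,(164.9,133.6),B,(339.9,280.7)))
k=.64
for n,a,b in [("FL",(515,365),(393,155)),("FR",(262,250),(528,200)),("BR",(208,303),(577,195)),("wood handle end",(300,222),(490,376)),("yelL end",(627,590),(362,222)),("yelR end",(214,290),(600,393)),("pink end",(290,165),(477,538))]:
    print(n,tri(A,np.array(a)*k,B,np.array(b)*k),onz(A,np.array(a)*k,.285).round(3),onz(B,np.array(b)*k,.285).round(3))
a=A["pixels"][100:230,120:260,::-1];b=B["pixels"][160:330,240:400,::-1]
cv2.imwrite("pics/crop1.png",np.hstack([cv2.resize(a,(400,480)),cv2.resize(b,(400,480))]))
E
```

```text
crown wood (array([ 0.4742, -0.0349,  0.0436]), np.float64(0.0031))
yellowL (array([0.5348, 0.4502, 0.0428]), np.float64(0.0003)) yellowR (array([ 0.8322, -0.1994,  0.048 ]), np.float64(0.0008)) pink (array([ 0.1361, -0.3557,  0.0414]), np.float64(0.0067))
tin (array([0.6474, 0.2161, 0.0008]), np.float64(0.0124)) jar (array([ 0.6888, -0.0055,  0.0008]), np.float64(0.0005))
tray (array([ 0.4963, -0.1399,  0.0029]), np.float64(0.0028)) brush (array([ 0.3733,  0.3653, -0.0015]), np.float64(0.0056)) chisel (array([ 0.4718, -0.3394,  0.0476]), np.float64(0.0088))
FL (array([0.5696, 0.3079, 0.286 ]), np.float64(0.0165)) [0.561 0.312 0.285] [0.573 0.298 0.285]
FR (array([ 0.6429, -0.0746,  0.2935]), np.float64(0.0082)) [ 0.642 -0.084  0.285] [ 0.655 -0.055  0.285]
BR (array([ 0.7537, -0.0725,  0.2836]), np.float64(0.0027)) [ 0.755 -0.073  0.285] [ 0.749 -0.075  0.285]
wood handle end (array([ 0.4668, -0.2245,  0.0853]), np.float64(0.0091)) [ 0.568 -0.079  0.285] [ 0.304 -0.43   0.285]
yelL end (array([0.6273, 0.6087, 0.0106]), np.float64(0.0095)) [0.709 0.551 0.285] [ 0.357 -0.013  0.285]
yelR end (array([ 0.6633, -0.2803,  0.0148]), np.float64(0.0069)) [ 0.735 -0.083  0.285] [ 0.381 -0.5    0.285]
pink end (array([ 0.3191, -0.4155,  0.0123]), np.float64(0.0053)) [ 0.491 -0.179  0.285] [ 0.187 -0.577  0.285]
```

View pics/crop1.png

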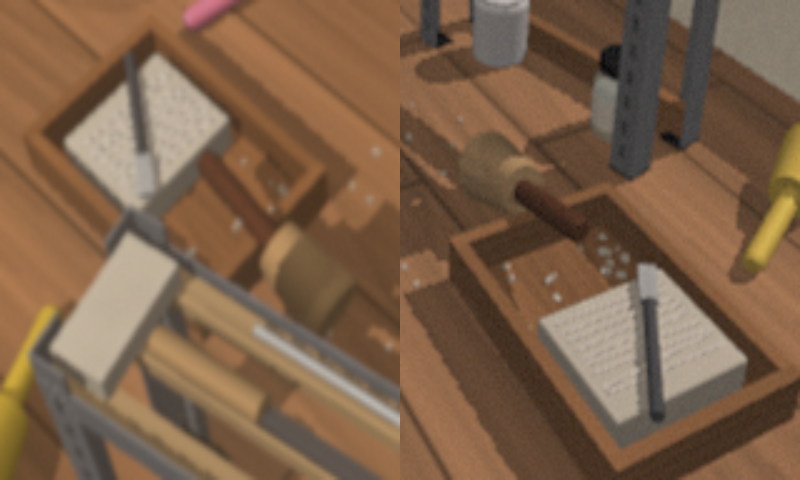

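The close crop confirms it: a pale head and a dark brown handle across the tray's left wall. The shelf is turned by about 11°, and the gap centre is near (0.67, 0.10). A vertical tool can't get under the lip, so the plan is:
1. Lift the mallet by the handle end so it pivots upright.
2. Stand it in front of the gap.
3. Push it in with the spare yellow mallet.

```bash
cat >> h.py <<'E'
def go(s,xyz,yaw):
    "tool shift mm and turn for a world TCP target, yaw in deg"
    M=R.from_euler('xyz',s['orientation']).as_matrix()
    t=-(np.radians(yaw)-s['orientation'][2]); t=(t+np.pi)%(2*np.pi)-np.pi
    return (M.T@(np.array(xyz)-s['position'])*1000).round(1),round(t,3)
E
python3 -m jog '[[[-42,-52,0],0.11,1],[[-84,-104,0],0.22,1],[[-126,-156,0],0.33,1],[[-168,-208,0],0.44,1],[[-210,-260,0],0.55,1],[[-252,-312,0],0.66,1],[[-294,-364,0],0.77,1],[[-336,-416,0],0.88,1],[[-378,-468,0],1.0,1],[[-420,-520,0],1.1,1],[[-460,-570,0],1.2,1],[[-504,-629,0],1.28,1]]' 20
python3 - <<'E'
from bench import bot
from h import *
s=bot.read_state();print(s['t'],s['position'],np.degrees(s['orientation']),go(s,(.468,-.175,.23),90))
E
```

```text
t: 2.65
position: [0.3541, 0.0871, 0.2318]
orientation: [3.14, 0.0, 1.569]
wrist_force: [1.4, -0.2, 0.1]
finger_gap: 0.0858
grasp_force: 0.0
2.65 [0.35406603 0.08711649 0.23180247] [1.79893329e+02 1.64759388e-03 8.98884881e+01] (array([-261.9,  114.4,    2. ]), np.float64(-0.002))
```

```bash
python3 -m jog '[[[-38,16,0],0,1],[[-76,32,0],0,1],[[-114,48,0],0,1],[[-152,64,0],0,1],[[-190,80,0],0,1],[[-228,96,0],0,1],[[-262,114,0],0,1],[[-262,114,0],0,1],[[-262,114,0],0,1]]' 20
python3 - <<'E'
from bench import bot,cams
from h import *
import cv2
s=bot.read_state();p=cams.camera("wrist");T=wristT(s,p);print(s['t'],s['position'])
cv2.imwrite("pics/w1.png",p["pixels"][:,:,::-1])
import pickle;pickle.dump((p,T),open('w1.pkl','wb'))
E
```

```text
t: 3.4
position: [0.4686, -0.1743, 0.2307]
orientation: [-3.141, -0.001, 1.571]
wrist_force: [0.2, 0.8, -0.1]
finger_gap: 0.0852
grasp_force: 0.0
3.4 [ 0.46858083 -0.17429998  0.23068366]
```

View pics/w1.png

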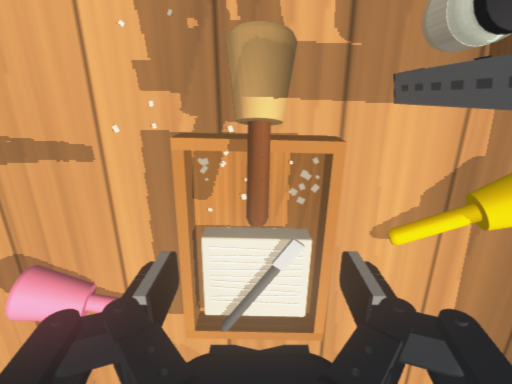

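The wrist view shows the wooden mallet in line with the tool. The head top edge is at about (262,28), the head/handle joint at (260,122) and the handle end at (258,226). The shelf's right front post foot is at (395,90) and the jar at (462,25).

Run:
```python
import pickle
from bench import bot
from h import *
p,T=pickle.load(open('w1.pkl','rb'));s=bot.read_state()
a=onz(p,(260,122),.056,T);e=onz(p,(258,226),.072,T);print(a,e,onz(p,(395,73),.0,T),onz(p,(395,102),0,T))
d=(e-a)[:2];print(np.linalg.norm(d),np.degrees(np.arctan2(d[1],d[0])))
g=e[:2]-d/np.linalg.norm(d)*.022;print(g,go(s,(*g,.060),90),go(s,(*g,.060),np.degrees(np.arctan2(-d[1],-d[0]))))
```

```text
[ 0.47102271 -0.11680996  0.056     ] [ 0.46887472 -0.23306045  0.072     ] [ 0.63411784 -0.06388654  0.        ] [ 0.63933796 -0.09719654  0.        ]
0.11627033930023468 -91.05854976071814
[ 0.46928115 -0.21106421] (array([-38.4,   1.3, 170.7]), np.float64(0.002)) (array([-38.4,   1.3, 170.7]), np.float64(0.02))
```

```bash
python3 -m jog '[[[-20,1,40],0.0,1],[[-38,1,80],0.02,1],[[-38,1,120],0.02,1],[[-38,1,150],0.02,1],[[-38,1,171],0.02,1],[[-38,1,171],0.02,1],[[-38,1,171],0.02,0],[[-38,1,171],0.02,0],[[-38,1,171],0.02,0],[[-38,1,171],0.02,0],[[-38,1,171],0.02,0],[[-38,1,171],0.02,0]]' 25
```

```text
t: 4.45
position: [0.4702, -0.2111, 0.0615]
orientation: [3.14, 0.001, 1.554]
wrist_force: [0.0, -1.0, 2.2]
finger_gap: 0.0237
grasp_force: 26.8
```

```bash
python3 -m jog '[[[6,0,-14],0,0],[[14,0,-28],0,0],[[26,0,-42],0,0],[[40,0,-57],0,0],[[55,0,-69],0,0],[[72,0,-80],0,0],[[90,0,-90],0,0],[[110,0,-97],0,0],[[130,0,-103],0,0],[[150,0,-107],0,0],[[175,0,-109],0,0],[[198,0,-110],0,0]]' 25
python3 - <<'E'
from bench import bot,cams
import cv2,numpy as np
p=cams.camera("scene");q=cams.camera("side")
cv2.imwrite("pics/l1.png",np.hstack([cv2.resize(i["pixels"][y:y+200,x:x+170,::-1],(400,470)) for i,x,y in((p,140,60),(q,200,90))]))
E
```

```text
t: 5.45
position: [0.4728, -0.0116, 0.1707]
orientation: [3.141, 0.0, 1.553]
wrist_force: [0.3, 0.0, -2.6]
finger_gap: 0.024
grasp_force: 27.8
```

View pics/l1.png

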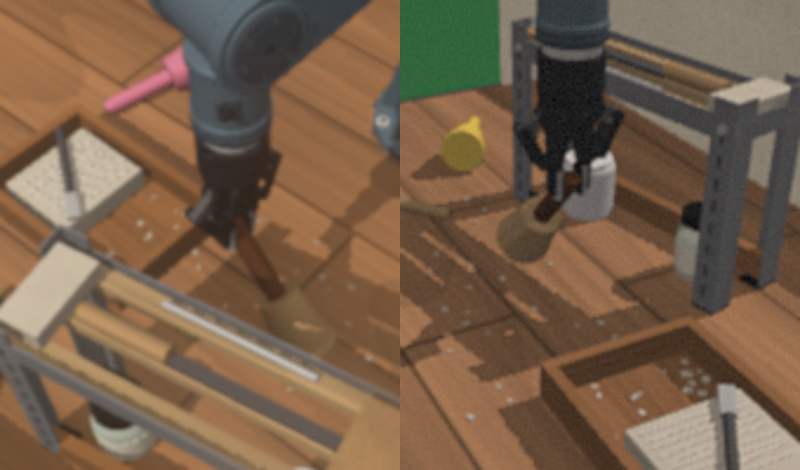

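The mallet is off the bench and held about 45° from vertical by pad friction, with its head towards +y. I'll ease the grip to 20 N and jerk towards +y with soft stops so the head swings down.

```bash
cat >> h.py <<'E'
def crown():
    from bench import bot,cams,models
    s=bot.read_state();P=cams.camera("scene");Q=cams.camera("side");best=[]
    h=s['position']+np.array([0,0,.0187])
    for a in models.mark_of(P,"mallet"):
        for b in models.mark_of(Q,"mallet"):
            x,e=tri(P,a['centre'],Q,b['centre'])
            if e<.03 and np.linalg.norm(x-h)<.26:best.append((round(e,4),x,np.round(np.linalg.norm(x-h),3)))
    print(s['t'],s['position'].round(4),h.round(3),best,s['wrist_force'])
    for e,x,_ in best:print('tilt from vertical',np.degrees(np.arctan2(np.linalg.norm((x-h)[:2]),h[2]-x[2])))
E
python3 -m jog '[[[0,0,0],0,0],[[0,0,0],0,0],[[41,0,0],0,0],[[75,0,0],0,0],[[98,0,0],0,0],[[110,0,0],0,0],[[110,0,0],0,0]]' 20
python3 -c "
from h import *
crown()"
```

```text
t: 6.13
position: [0.4746, 0.0986, 0.1701]
orientation: [-3.141, -0.001, 1.555]
wrist_force: [0.1, 0.0, -2.8]
finger_gap: 0.0241
grasp_force: 27.8
6.1333 [0.4746 0.0986 0.1701] [0.475 0.099 0.189] [(np.float64(0.0007), array([0.4788, 0.1767, 0.0331]), np.float64(0.174))] [ 0.06960133  0.00850071 -2.7673939 ]
tilt from vertical 26.672985327719175
```

```bash
python3 -m jog '[[[-6,0,0],0,0],[[-18,0,0],0,0],[[-34,0,0],0,0],[[-50,0,0],0,0],[[-10,0,-12],0,0],[[31,0,-25],0,0],[[60,0,-25],0,0],[[80,0,-25],0,0],[[90,0,-25],0,0],[[90,0,-25],0,0]]' 20
python3 -c "
from h import *
crown()"
```

```text
t: 7.32
position: [0.4762, 0.1884, 0.1952]
orientation: [-3.141, -0.0, 1.556]
wrist_force: [-0.9, -1.0, -2.9]
finger_gap: 0.0235
grasp_force: 27.2
7.3167 [0.4762 0.1884 0.1952] [0.476 0.188 0.214] [(np.float64(0.0077), array([0.4819, 0.206 , 0.0382]), np.float64(0.177))] [-0.92779715 -0.9647841  -2.92037266]
tilt from vertical 6.019931261800736
```

```bash
python3 -m jog '[[[-4,2,0],0,0],[[-13,5,0],0,0],[[-26,10,0],0,0],[[-41,15,0],0,0],[[-57,21,0],0,0],[[-72,26,5],0,0],[[-86,31,10],0,0],[[-97,35,15],0,0],[[-105,38,19],0,0],[[-110,40,22],0,0],[[-113,41,24],0,0],[[-113,41,24],0,0]]' 20
python3 -c "
from h import *
crown()"
```

```text
t: 8.67
position: [0.5155, 0.0733, 0.1711]
orientation: [-3.141, -0.0, 1.553]
wrist_force: [-0.3, -1.1, -2.8]
finger_gap: 0.0238
grasp_force: 27.2
8.6667 [0.5155 0.0733 0.1711] [0.516 0.073 0.19 ] [(np.float64(0.0062), array([0.521 , 0.0926, 0.0089]), np.float64(0.182))] [-0.27704638 -1.09655477 -2.84708646]
tilt from vertical 6.327641049193206
```

```bash
python3 -m jog '[[[0,0,2],0,0],[[0,0,4],0,0],[[0,0,6],0,0],[[0,0,8],0,0],[[0,0,9],0,0],[[0,0,9],0,0]]' 20; python3 -m jog '[[[0,0,1],0,0],[[0,0,2],0,0],[[0,0,3],0,0],[[0,0,3],0,0]]' 20
```

```text
t: 9.47
position: [0.5206, 0.0739, 0.1699]
orientation: [3.129, 0.0, 1.555]
wrist_force: [-4.4, 2.2, 34.8]
finger_gap: 0.0239
grasp_force: 36.9
t: 9.8
position: [0.5228, 0.0738, 0.1695]
orientation: [3.123, 0.001, 1.555]
wrist_force: [-4.2, 2.0, 45.2]
finger_gap: 0.0239
grasp_force: 43.7
```

```bash
python3 -m jog '[[[0,0,-3],0,0],[[0,0,-6],0,0],[[0,0,-9],0,0],[[0,0,-9],0,0],[[0,0,-9],0,0]]' 20
python3 - <<'E'
from h import *
crown()
from bench import cams
import cv2
p=cams.camera("scene");q=cams.camera("side")
cv2.imwrite("pics/l2.png",np.hstack([cv2.resize(i["pixels"][y:y+200,x:x+170,::-1],(400,470)) for i,x,y in((p,160,60),(q,220,90))]))
E
```

```text
t: 10.22
position: [0.5166, 0.0738, 0.1698]
orientation: [3.139, 0.0, 1.554]
wrist_force: [-0.2, 0.4, 10.0]
finger_gap: 0.0242
grasp_force: 30.8
10.2167 [0.5166 0.0738 0.1698] [0.517 0.074 0.189] [(np.float64(0.0007), array([0.5189, 0.098 , 0.0168]), np.float64(0.173))] [-0.153125    0.3799381  10.03669337]
tilt from vertical 8.066142599915992
```

View pics/l2.png

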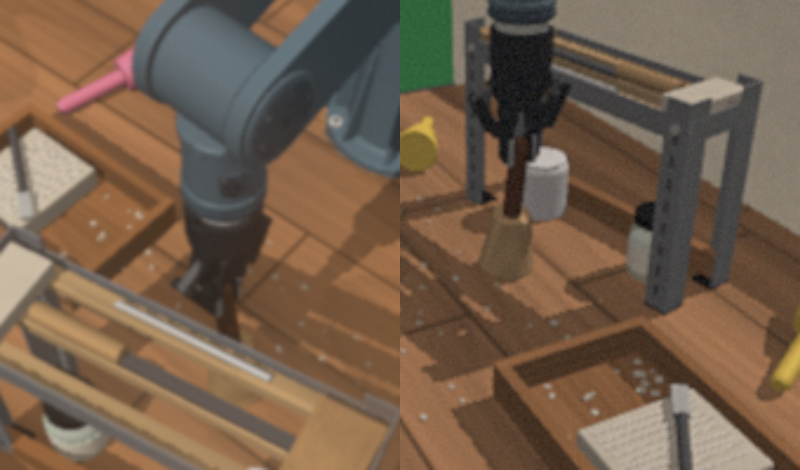

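The mallet is standing but leans about 7°, with its top towards -y. I'll move the top towards +y while it rests on its rim, until the crown lies flat.

```bash
python3 -m jog '[[[4,0,0],0,0],[[8,0,1],0,0],[[12,0,1],0,0],[[16,0,2],0,0],[[20,0,3],0,0],[[20,0,3],0,0],[[20,0,3],0,0]]' 20
python3 -c "
from h import *
crown()"
```

```text
t: 11.2
position: [0.5168, 0.0942, 0.1673]
orientation: [3.139, -0.0, 1.555]
wrist_force: [-3.5, 1.6, 15.0]
finger_gap: 0.024
grasp_force: 31.4
11.2 [0.5168 0.0942 0.1673] [0.517 0.094 0.186] [(np.float64(0.0002), array([0.5222, 0.105 , 0.0021]), np.float64(0.184))] [-3.49257942  1.60776324 15.03919183]
tilt from vertical 3.759198985977683
```

```bash
python3 -m jog '[[[3,0,0],0,0],[[6,0,0],0,0],[[8,0,1],0,0],[[8,0,1],0,0],[[8,0,0],0,0],[[8,0,0],0,0]]' 20
python3 -c "
from h import *
crown()"
```

```text
t: 12.05
position: [0.5165, 0.1012, 0.1668]
orientation: [3.14, 0.001, 1.554]
wrist_force: [-2.9, -2.4, 12.5]
finger_gap: 0.0241
grasp_force: 30.9
12.05 [0.5165 0.1012 0.1668] [0.516 0.101 0.185] [(np.float64(0.0051), array([0.5146, 0.0912, 0.0074]), np.float64(0.178))] [-2.88854249 -2.35658108 12.48931525]
tilt from vertical 3.2684499429286795
```

```bash
python3 -m jog '[[[-1,0,-1],0,0],[[-1,0,-2],0,0],[[-1,0,-2],0,0.3],[[-1,0,-2],0,0.5],[[-1,0,-2],0,1],[[-1,0,-2],0,1],[[-1,0,-2],0,1],[[-1,0,-12],0,1],[[-1,0,-40],0,1],[[-1,0,-75],0,1],[[-1,0,-110],0,1],[[-1,0,-140],0,1]]' 20
python3 - <<'E'
from h import *
from bench import cams,bot
import cv2,pickle
s=bot.read_state();p=cams.camera("wrist");q=cams.camera("side");r=cams.camera("scene");pickle.dump((s,p,q,r),open('w2.pkl','wb'))
print(s['t'],s['position'])
cv2.imwrite("pics/p1.png",np.hstack([cv2.resize(p["pixels"],(400,300)),cv2.resize(q["pixels"][90:240,200:400],(400,300))])[:,:,::-1])
E
```

```text
t: 13.35
position: [0.5161, 0.1007, 0.3086]
orientation: [3.14, -0.0, 1.554]
wrist_force: [0.8, 0.0, 0.5]
finger_gap: 0.0856
grasp_force: 0.0
13.35 [0.51605    0.10072198 0.30857355]
```

View pics/p1.png

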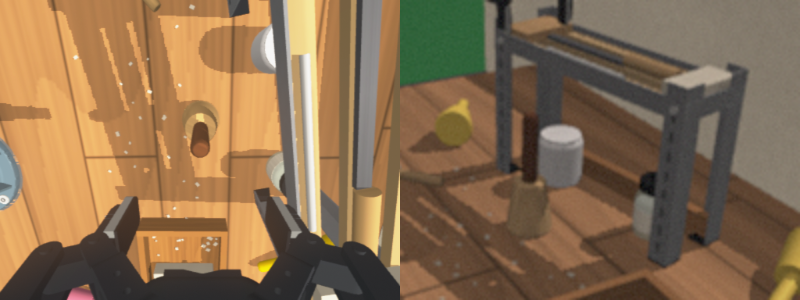

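The mallet stands upright and free, with the handle top at about (258,196) in the wrist picture. The lip edge runs from (347,0) to (380,243). Next I measure the geometry and fetch the spare yellow mallet on the left as a pusher.

Run:
```python
import pickle
from h import *
from bench import bot
s,p,q,r=pickle.load(open('w2.pkl','rb'));T=wristT(s,p);k=1.28
print("top",onz(p,(201*k,153*k),.2,T).round(4))
a=onz(p,(271*k,0),.265,T);b=onz(p,(297*k,190*k),.265,T);d=a-b;print("lip",a.round(3),b.round(3),"yaw",np.degrees(np.arctan2(-d[0],d[1])))
s=bot.read_state()
c=np.array([.5348,.4502]);e=np.array([.6273,.6087]);u=(e-c)/np.linalg.norm(e-c);g=c+u*.115;print(g,np.degrees(np.arctan2(u[1],u[0])))
w=g-.03*u;print(w,go(s,(*w,.25),60))
```

```text
top [0.5161 0.0967 0.2   ]
lip [0.569 0.235 0.265] [0.606 0.081 0.265] yaw 13.705438621665012
[0.59276465 0.54952321] 59.73232616677504
[0.57764344 0.52361281] (array([423.9,  52.5,  59.8]), np.float64(0.507))
```

```bash
python3 -m jog '[[[25,-30,0],0,1],[[55,-55,0],0,1],[[90,-70,0],0.05,1],[[130,-75,0],0.1,1],[[170,-75,0],0.15,1],[[210,-70,0],0.2,1],[[250,-60,0],0.25,1],[[285,-40,0],0.3,1],[[320,-18,0],0.35,1],[[355,5,10],0.4,1],[[390,25,30],0.45,1],[[424,45,55],0.51,1]]' 20
python3 -m jog '[[[0,8,5],0,1],[[0,8,5],0,1]]' 20
python3 - <<'E'
from h import *
from bench import cams,bot
import cv2,pickle
s=bot.read_state();p=cams.camera("wrist");pickle.dump((s,p),open('w3.pkl','wb'))
print(s['t'],s['position'],s['orientation'])
cv2.imwrite("pics/y1.png",p["pixels"][:,:,::-1])
E
```

```text
t: 14.5
position: [0.5646, 0.5189, 0.255]
orientation: [3.141, -0.001, 1.042]
wrist_force: [0.6, 0.2, 0.5]
finger_gap: 0.0853
grasp_force: 0.0
t: 14.67
position: [0.5696, 0.5118, 0.2416]
orientation: [-3.137, 0.011, 1.044]
wrist_force: [-1.1, -0.5, -0.7]
finger_gap: 0.0855
grasp_force: 0.0
14.6667 [0.56958877 0.51180973 0.24157862] [-3.13672778  0.01100915  1.04445656]
```

View pics/y1.png

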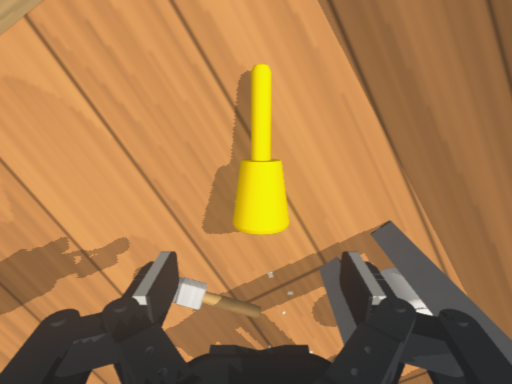

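The yellow mallet lies along the tool's x axis: handle end (261,65), shoulder (262,160), crown edge (262,232).

Run:
```python
import pickle
from h import *
from bench import bot
s,p=pickle.load(open('w3.pkl','rb'));T=wristT(s,p)
sh=onz(p,(262,160),.050,T);en=onz(p,(261,65),.014,T);c=onz(p,(262,215),.076,T)
d=(en-sh)[:2];L=np.linalg.norm(d);print(sh,en,c,L,np.degrees(np.arctan2(d[1],d[0])))
g=en[:2]-d/L*.083;s=bot.read_state();print(g,s['orientation'],go(s,(*g,.008),np.degrees(np.arctan2(d[1],d[0]))))
```

```text
[0.57846379 0.51885082 0.05      ] [0.63059998 0.61139384 0.014     ] [0.54847022 0.46704612 0.076     ] 0.10621860340639783 60.6042852184039
[0.58986037 0.53908004] [-3.13875996  0.00648225  1.0440153 ] (array([ 35.2,   4.2, 237.6]), np.float64(-0.014))
```

```bash
python3 -m jog '[[[20,2,35],0,1],[[35,4,70],0,1],[[35,4,105],0,1],[[35,4,140],0,1],[[35,4,175],0,1],[[35,4,205],0,1],[[35,4,222],0,1],[[35,4,222],0,1],[[35,4,222],0,1]]' 20
```

```text
t: 15.47
position: [0.5921, 0.5409, 0.0301]
orientation: [3.141, -0.001, 1.044]
wrist_force: [-0.1, -0.1, 0.1]
finger_gap: 0.0854
grasp_force: 0.0
```

```bash
python3 -m jog '[[[-2,0,10],0,1],[[-3,0,18],0,1],[[-3,0,22],0,1],[[-3,0,22],0,0],[[-3,0,22],0,0],[[-3,0,22],0,0],[[-3,0,22],0,0],[[-3,0,22],0,0],[[-3,0,22],0,0],[[-3,0,12],0,0],[[-3,0,-3],0,0],[[-3,0,-18],0,0]]' 110
python3 - <<'E'
from h import *
crown()
from bench import bot
s=bot.read_state();print(s['joint_positions'])
for t,y in(((.30,.38,.13),186),((.30,.20,.13),186)):print(go(s,t,y))
E
```

```text
t: 16.47
position: [0.5898, 0.5381, 0.0468]
orientation: [-3.141, 0.001, 1.044]
wrist_force: [-0.1, 0.1, -2.8]
finger_gap: 0.0216
grasp_force: 107.8
16.4667 [0.5898 0.5381 0.0468] [0.59  0.538 0.066] [(np.float64(0.0101), array([0.5334, 0.4422, 0.0885]), np.float64(0.114))] [-0.1099302   0.0526998  -2.78488911]
tilt from vertical 101.67274117427368
[ 5.91518897e-01  8.43171986e-01  1.04240207e+00 -1.42573620e-05
  1.25771005e+00  1.11855309e+00]
(array([-282.4, -170.9,  -84.1]), np.float64(-2.203))
(array([-437.9,  -80.4,  -83.9]), np.float64(-2.203))
```

```bash
python3 -m jog '[[[-25,-16,-20],-0.12,0],[[-55,-34,-45],-0.24,0],[[-86,-53,-60],-0.36,0],[[-118,-72,-75],-0.48,0],[[-150,-91,-84],-0.6,0],[[-182,-111,-84],-0.72,0],[[-214,-130,-84],-0.84,0],[[-245,-149,-84],-0.96,0],[[-268,-163,-84],-1.08,0],[[-278,-168,-84],-1.2,0],[[-282,-171,-84],-1.32,0],[[-282,-171,-84],-1.44,0]]' 110
python3 - <<'E'
from h import *
from bench import bot
s=bot.read_state();print(s['joint_positions'],s['orientation'])
for t,y in(((.32,.20,.13),186),((.34,.078,.13),186)):print(go(s,t,y))
E
```

```text
t: 17.82
position: [0.2986, 0.3797, 0.1298]
orientation: [-3.14, -0.001, 2.49]
wrist_force: [-0.4, -0.1, -2.1]
finger_gap: 0.0217
grasp_force: 108.3
[ 6.57989933e-01  9.83360292e-02  1.92244225e+00  2.03614785e-04
  1.12289080e+00 -2.61624632e-01] [-3.13963430e+00 -7.14175887e-04  2.49032182e+00]
(array([-126., -130.,   -0.]), np.float64(-0.756))
(array([-2.158e+02, -2.149e+02,  1.000e-01]), np.float64(-0.756))
```

```bash
python3 -m jog '[[[-15,-15,0],-0.1,0],[[-38,-38,0],-0.2,0],[[-62,-64,0],-0.3,0],[[-86,-88,0],-0.4,0],[[-110,-113,0],-0.5,0],[[-132,-136,0],-0.6,0],[[-155,-158,0],-0.7,0],[[-178,-179,0],-0.756,0],[[-198,-199,0],-0.756,0],[[-211,-211,0],-0.756,0],[[-216,-215,0],-0.756,0],[[-216,-215,0],-0.756,0]]' 110
python3 - <<'E'
from h import *
from bench import cams,bot
import cv2,pickle
s=bot.read_state();p=cams.camera("side");r=cams.camera("scene");pickle.dump((s,p,r),open('w4.pkl','wb'))
print(s['t'],s['position'],s['orientation'],go(s,(.34,.078,.035),186))
cv2.imwrite("pics/q1.png",np.hstack([cv2.resize(r["pixels"][60:300,120:380],(400,370)),cv2.resize(p["pixels"][90:300,170:400],(400,370))])[:,:,::-1])
E
```

```text
t: 18.82
position: [0.3401, 0.0775, 0.1303]
orientation: [-3.142, -0.0, -3.046]
wrist_force: [0.2, 0.3, -2.9]
finger_gap: 0.0215
grasp_force: 108.5
18.8167 [0.34014109 0.07750326 0.13029403] [-3.14155387e+00 -3.16654476e-04 -3.04644025e+00] (array([ 0.1,  0.5, 95.3]), np.float64(-0.01))
```

View pics/q1.png

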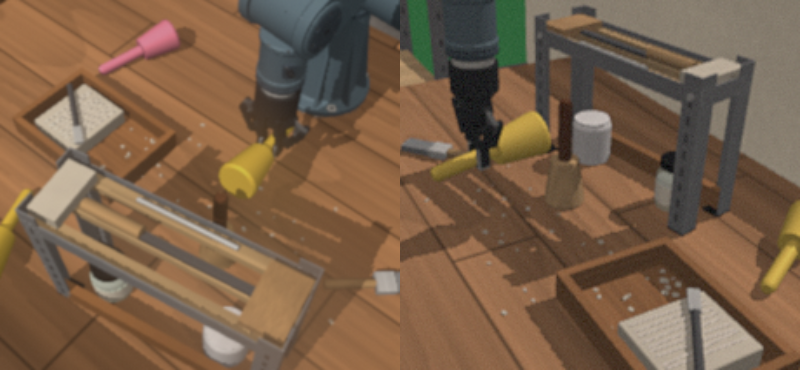

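The pusher is held level with its crown facing the standing mallet and the gap ahead of it. Now I lower it and push.

```bash
python3 -m jog '[[[0,0,25],0,0],[[0,0,55],0,0],[[0,1,80],0,0],[[0,1,100],0,0],[[0,1,113],0,0],[[0,1,113],0,0]]' 110; python3 -m jog '[[[-5,0,0],0,0],[[-10,0,0],0,0],[[-15,0,0],0,0],[[-20,0,0],0,0],[[-25,0,0],0,0],[[-30,0,0],0,0],[[-36,0,0],0,0],[[-42,0,0],0,0],[[-48,0,0],0,0],[[-54,0,0],0,0],[[-60,0,0],0,0],[[-60,0,0],0,0]]' 110; python3 -c "
from h import *
from bench import cams
import cv2
p=cams.camera('side');r=cams.camera('scene')
cv2.imwrite('pics/q2.png',np.hstack([cv2.resize(r['pixels'][60:300,120:380],(400,370)),cv2.resize(p['pixels'][90:300,170:400],(400,370))])[:,:,::-1])"
```

```text
t: 19.42
position: [0.337, 0.081, 0.0149]
orientation: [3.14, -0.006, -3.041]
wrist_force: [-0.1, 0.5, -1.8]
finger_gap: 0.0218
grasp_force: 108.5
t: 20.42
position: [0.4015, 0.0853, 0.0177]
orientation: [-3.141, 0.002, -3.044]
wrist_force: [0.3, 0.9, -2.7]
finger_gap: 0.0218
grasp_force: 108.4
```

View pics/q2.png

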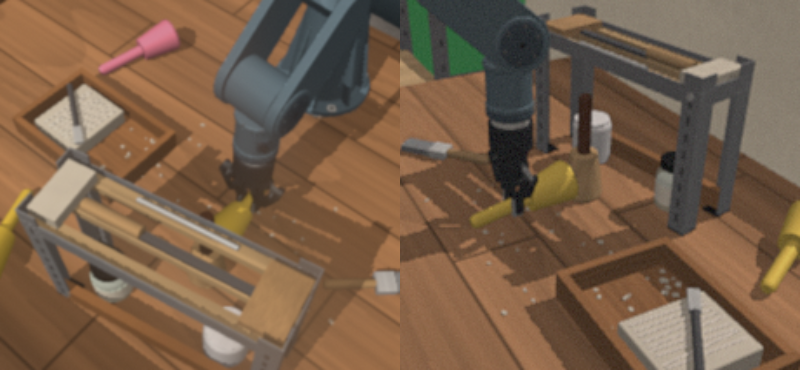

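The mallet is moving upright in front of the pusher. My viewing allowance is used up, so I'll continue with numbers only.

```bash
python3 -m jog '[[[-7,0,0],0,0],[[-15,0,0],0,0],[[-23,0,0],0,0],[[-31,0,0],0,0],[[-39,0,0],0,0],[[-47,0,0],0,0],[[-55,0,0],0,0],[[-63,0,0],0,0],[[-70,0,0],0,0],[[-76,0,0],0,0],[[-80,0,0],0,0],[[-80,0,0],0,0]]' 110; python3 -c "
from h import *
from bench import cams,models
P=cams.camera('scene');Q=cams.camera('side')
for n in ('mallet','tin','jar'):
  A=models.mark_of(P,n);B=models.mark_of(Q,n)
  print(n,[(t[0],t[1]) for a in A for b in B for t in [tri(P,a['centre'],Q,b['centre'])] if t[1]<.03 and t[0][2]>-.03],[np.round(b['centre']) for b in B])
"
```

```text
t: 21.52
position: [0.4805, 0.0932, 0.0176]
orientation: [-3.141, 0.001, -3.043]
wrist_force: [-0.5, 0.1, -2.0]
finger_gap: 0.0222
grasp_force: 108.5
mallet [(array([ 0.8345, -0.2002,  0.0479]), np.float64(0.0101)), (array([0.597 , 0.1063, 0.0475]), np.float64(0.0089)), (array([0.6349, 0.1305, 0.0232]), np.float64(0.0279)), (array([0.6432, 0.1176, 0.0086]), np.float64(0.0024)), (array([ 0.1368, -0.3551,  0.0448]), np.float64(0.0135))] [array([286., 184.]), array([294., 190.]), array([409., 210.]), array([201., 348.])]
tin [(array([ 0.648 ,  0.2094, -0.002 ]), np.float64(0.0126))] [array([283., 181.])]
jar [(array([ 0.6852, -0.0086,  0.0068]), np.float64(0.0076))] [array([327., 204.])]
```

```bash
python3 -m jog '[[[-5,0,0],0,0],[[-10,0,0],0,0],[[-15,0,0],0,0],[[-20,0,0],0,0],[[-25,0,0],0,0],[[-28,0,0],0,0],[[-28,0,0],0,0]]' 110; python3 -m jog '[[[-2,0,0],0,0],[[-4,0,0],0,0],[[-6,0,0],0,0],[[-6,0,0],0,0]]' 110;  python3 -m jog '[[[-2,0,0],0,0],[[-4,0,0],0,0],[[-6,0,0],0,0],[[-6,0,0],0,0]]' 110
```

```text
t: 22.5
position: [0.5083, 0.096, 0.0175]
orientation: [-3.141, 0.001, -3.043]
wrist_force: [1.1, -0.7, -1.8]
finger_gap: 0.0216
grasp_force: 108.5
t: 22.83
position: [0.5135, 0.0966, 0.0175]
orientation: [-3.142, 0.0, -3.043]
wrist_force: [-0.3, -0.1, -1.6]
finger_gap: 0.022
grasp_force: 108.4
t: 23.17
position: [0.5181, 0.0971, 0.017]
orientation: [3.141, -0.003, -3.043]
wrist_force: [-4.5, -1.5, -0.6]
finger_gap: 0.0219
grasp_force: 108.6
```

```bash
python3 -m jog '[[[-1,0,0],0,0],[[-2,0,0],0,0],[[-2,0,0],0,0],[[-2,0,0],0,0]]' 110; python3 -c "
from h import *
from bench import cams,models
P=cams.camera('scene');Q=cams.camera('side')
A=models.mark_of(P,'mallet');B=models.mark_of(Q,'mallet')
print([(t[0],t[1]) for a in A for b in B for t in [tri(P,a['centre'],Q,b['centre'])] if t[1]<.03 and .4<t[0][0]<.75])
"
```

```text
t: 23.5
position: [0.5181, 0.0973, 0.0163]
orientation: [3.141, -0.007, -3.043]
wrist_force: [-9.5, -1.9, 0.4]
finger_gap: 0.0217
grasp_force: 109.0
[(array([0.6761, 0.1211, 0.0148]), np.float64(0.0077)), (array([0.6644, 0.1303, 0.0164]), np.float64(0.0222)), (array([0.6301, 0.1019, 0.0404]), np.float64(0.0017))]
```

The push is stopped by the batten: the force is along the shelf normal and the axis is at shelf x ≈ 74 mm. Now I back off and return the yellow mallet to its place.

```bash
python3 -m jog '[[[2,0,0],0,0],[[5,0,0],0,0],[[9,0,0],0,0],[[15,0,0],0,0],[[25,0,0],0,0],[[40,0,0],0,0],[[60,0,0],0,0],[[85,0,-5],0,0],[[115,0,-20],0,0],[[145,0,-45],0,0],[[175,0,-70],0,0],[[185,0,-90],0,0]]' 110; python3 -c "
from h import *
from bench import cams,models,bot
P=cams.camera('scene');Q=cams.camera('side')
A=models.mark_of(P,'mallet');B=models.mark_of(Q,'mallet')
print([(t[0],t[1]) for a in A for b in B for t in [tri(P,a['centre'],Q,b['centre'])] if t[1]<.03 and .3<t[0][0]<.75])
s=bot.read_state();print(s['t'],s['position'],go(s,(.30,.38,.13),60),go(s,(.30,.24,.13),60))
"
```

```text
t: 24.7
position: [0.3325, 0.0795, 0.1072]
orientation: [3.141, -0.003, -3.043]
wrist_force: [0.5, -1.0, -2.2]
finger_gap: 0.0221
grasp_force: 108.4
[(array([ 0.672 ,  0.126 , -0.0037]), np.float64(0.0041)), (array([ 0.3332, -0.1506,  0.2779]), np.float64(0.0116))]
24.9 [0.33809896 0.07905341 0.10802189] (array([  8.4, 303.2, -22.3]), np.float64(2.192)) (array([ 22.1, 163.9, -22.2]), np.float64(2.192))
```

```bash
python3 -m jog '[[[0,20,-10],0.05,0],[[0,55,-22],0.12,0],[[2,90,-22],0.24,0],[[3,125,-22],0.36,0],[[4,160,-22],0.48,0],[[5,195,-22],0.6,0],[[6,230,-22],0.72,0],[[7,260,-22],0.84,0],[[8,285,-22],0.96,0],[[8,300,-22],1.08,0],[[8,303,-22],1.2,0],[[8,303,-22],1.32,0]]' 110; python3 -c "
from h import *
from bench import bot
s=bot.read_state();print(s['t'],s['position'],go(s,(.59,.538,.05),60))
"
```

```text
t: 25.9
position: [0.2988, 0.3817, 0.1271]
orientation: [-3.139, -0.0, 2.028]
wrist_force: [-0.1, -0.3, -2.9]
finger_gap: 0.0219
grasp_force: 108.5
25.9 [0.29883535 0.38165508 0.12712684] (array([ 11.7, 330.5,  76.4]), np.float64(0.981))
```

```bash
python3 -m jog '[[[0,20,0],0.1,0],[[0,55,0],0.2,0],[[2,90,0],0.31,0],[[3,125,0],0.43,0],[[4,160,0],0.55,0],[[5,195,0],0.67,0],[[6,230,0],0.79,0],[[8,262,10],0.91,0],[[10,292,30],0.98,0],[[12,315,50],0.98,0],[[12,330,70],0.98,0],[[12,330,76],0.98,0]]' 110; python3 -c "
from h import *
from bench import bot
s=bot.read_state();print(s['t'],s['position'],go(s,(.59,.538,.009),60))
"
```

```text
t: 26.9
position: [0.5896, 0.5364, 0.0436]
orientation: [-3.138, 0.007, 1.051]
wrist_force: [-1.3, -0.6, -3.4]
finger_gap: 0.0222
grasp_force: 108.6
26.9 [0.58961208 0.53641839 0.04364324] (array([ 1.8, -0.3, 34.6]), np.float64(0.004))
```

```bash
python3 -m jog '[[[0,0,8],0,0],[[0,0,18],0,0],[[0,0,28],0,0],[[0,0,34],0,0],[[0,0,38],0,0],[[0,0,38],0,0],[[0,0,38],0,0]]' 110
```

```text
t: 27.48
position: [0.5896, 0.5378, 0.0161]
orientation: [3.141, -0.001, 1.052]
wrist_force: [0.2, 0.4, -2.2]
finger_gap: 0.0219
grasp_force: 108.6
```

```bash
python3 -m jog '[[[0,0,3],0,0],[[0,0,6],0,0],[[0,0,8],0,0],[[0,0,8],0,0],[[0,0,8],0,0.4],[[0,0,8],0,1],[[0,0,8],0,1],[[0,0,8],0,1],[[0,0,-20],0,1],[[0,0,-60],0,1],[[0,0,-100],0,1],[[0,0,-140],0,1]]' 110; python3 -c "
from h import *
from bench import cams,models,bot
P=cams.camera('scene');Q=cams.camera('side')
for n in('mallet','tin','jar','brush','chisel'):
  A=models.mark_of(P,n);B=models.mark_of(Q,n)
  print(n,[(t[0],t[1]) for a in A for b in B for t in [tri(P,a['centre'],Q,b['centre'])] if t[1]<.03 and -.03<t[0][2]<.1])
m=[o for o in models.outline_of(Q,'mallet')]
for o in m:
  v,u=np.where(o['mask']);print(o['conf'],np.round(o['centre']),u.min(),u.max(),v.min(),v.max(),[round(u[v==r].mean(),1) for r in (v.min()+3,(v.min()+v.max())//2,v.max()-3)])
# expected projection in side view of handle end / crown if upright at (.676,.121)
c,M=cam(Q)
for z in(0,.2):
  d=M.T@(np.array([.676,.119,z])-c);print(z,Q['cx']+Q['fx']*d[0]/d[2],Q['cy']+Q['fy']*d[1]/d[2])
"
```

```text
t: 28.48
position: [0.5892, 0.5374, 0.1567]
orientation: [-3.141, 0.001, 1.052]
wrist_force: [0.1, 0.6, 0.3]
finger_gap: 0.0851
grasp_force: 0.0
mallet [(array([ 0.673 ,  0.1167, -0.0052]), np.float64(0.007)), (array([0.534 , 0.4446, 0.0362]), np.float64(0.0067)), (array([ 0.8327, -0.1981,  0.0483]), np.float64(0.0093))]
tin [(array([ 0.643 ,  0.2177, -0.0109]), np.float64(0.003))]
jar [(array([ 0.6919, -0.0104,  0.0062]), np.float64(0.0115))]
brush []
chisel [(array([ 0.4693, -0.3332,  0.0401]), np.float64(0.0088))]
0.92 [301. 171.] 291 310 137 193 [np.float64(304.5), np.float64(302.0), np.float64(300.5)]
0.83 [225. 153.] 218 236 140 163 [np.float64(230.5), np.float64(227.5), np.float64(227.0)]
0.75 [400. 225.] 379 417 204 255 [np.float64(404.5), np.float64(399.0), np.float64(383.0)]
0.62 [234. 346.] 202 307 328 370 [np.float64(221.5), np.float64(254.5), np.float64(215.0)]
0 301.4307839889304 189.33856851180562
0.2 305.5310827220253 135.4149208135058
```

```bash
python3 -c "
from bench import bot
print(bot.sign_off())"
```

```text
the job is handed in; nothing more can be done
None
```

The wooden mallet stands upright on its head under the shelf, between the tin and the jar and against the batten (final position measured by camera only). I pushed it in with the spare yellow mallet, which I put back where it lay, and handed the job in after about 29 s with the arm clear.

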